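# Set the parts-wash timer

### The arm

A 6-joint arm with a two-finger parallel gripper is mounted at the origin on a cart in front of the work surface, level with it; the furniture and walls round the work are solid. World frame = base frame: x ahead of the robot, y to its left, z up, the work surface at z = 0. Lengths are in mm, angles in rad, forces in N, time in s.
With the tool pointing down it reaches from about 400 to 925 mm from the base axis. Payload 12.5 kg.
Tool frame: the origin (TCP) lies midway between the tips of the shut fingers; the grasp point (between the pads) lies 19 mm behind it (env.tcp_to_grasp is the distance from the TCP to the grasp point, in mm); z points along the fingers, y is the line along which they close (so a half turn about z gives the same grasp; the last joint's range is limited). The gripper opens to 95 mm and grips with 3 to 60 N. Pads are 20 mm wide; open, the fingers measure 119 mm over their backs; the gripper's body (75 mm by 180 mm) begins 59 mm behind the grasp point.
Start: joints at [-1.319, 0.491, 1.559, -0, 1.092, -0.106], TCP at [218.908, -585.428, 214.661] pointing down, gripper open.
Joint ranges: [-3.1, 3.1], [-0.84, 2.19], [0.05, 2.79], [-1.13, 4.28], [0.06, 2.93], [-2.69, 2.69]. Speed limits (rad/s): [2.22, 2.22, 2.79, 3.14, 3.14, 3.14].

### API

Orientations are given as [roll, pitch, yaw] about the fixed x, y, z axes, in that order (R = Rz(yaw) Ry(pitch) Rx(roll)).
In Python, from cell import env gives the robot as it stands. The module is installed in compiled form; this text tells all that it offers.
- The arm moves only by the tool step_arm, never from a script. Its argument "plan" is a list that holds one entry, the list of rows, each a list of 5 numbers: the shift along the tool's x, y, z in mm, then the turn about the tool's z in degrees, then the opening, from -1 (shut) to 1 (fully open). A call has 1 to 8 rows; each row is the pose to reach, as a shift and turn from the pose commanded when the call began, along the tool's axes at that moment; what a row does not reach only later rows make up. A row lasts 1/12 s, in which the tool goes at most 41.7 mm and 7.16 degrees, less where a joint would pass 70% of its speed; a pose out of reach is approached as far as the arm can. A call with a gripper value outside its range is refused whole. The fingers move at their own pace and stop on an object; the grip force is fixed at half the most. Time passes only in rows, so rows that repeat a pose let the fingers close. It gives the time, the measured TCP pose, the force, the opening and the grip force at its end, in the units of the state.
- env.state(): the state, without advancing time (a new reading comes with each control period).
- env.read_camera(name): name is "scene" or "top" or "wrist"; returns the picture (420x560x3 uint8, blue, green, red); there is no depth.
- env.get_calibration(name): a dict with "K" (3x3 intrinsics, pixels), "extrinsics" (4x4, takes a point from world to camera coordinates). Camera axes: x right, y up, looking along -z (the intrinsics and any distortion apply to the point x, -y, -z); pixel columns grow to the right and rows downward; lengths in mm; the calibration is good to about 2 mm. A picture is of the moment at which its call begins: read the wrist's pose just before it. get_calibration takes no time and is no camera call; for the wrist camera it gives the pose at the moment of the call.
- env.job_done(): hands the job in; it is judged then, once.
The state is a dict: "t": time; "joints": joint angles; "qvel": joint speeds; "tau": joint torques, N m; "eef_pos": TCP position; "tcp_rot": TCP orientation; "ft_force": force on the tool from outside, world axes, zero at the start; "moment": the same for the moment, N m; "opening": opening from 0.0 (shut) to 1.0 (fully open); "grip_force": force on a finger pad.
Only numpy, scipy, OpenCV 4.12 (cv2) and the standard library are available. Lean on these libraries where they do the work, as an engineer would, in place of code of your own. Each camera call takes 0.05 s, during which the arm holds its last target. There are 200 camera calls.

### The job

Set the yellow bench timer for the parts wash: turn its knob clockwise until the pointer is past the red mark, which winds the bell, then turn it back and leave the pointer at the green mark. Leave the grey timer's knob as it is.

Things in the scene. Friction and masses are not known exactly. Their poses are not given: they have to be found in the camera images.
- yellow_timer_grip (a point): grip point of the yellow timer's knob, on its vertical turning axis, 80 mm above the bench. The knob is a black upright bar 46 mm long, 14 mm thick, its top 90 mm above the bench, on a black disc 48 mm across with its top at 53 mm. The frame turns with the knob: x along the bar to its pointer end (white line on top and down that end), y across the bar, z up.
- yellow_timer (a joint): turn of that knob, rad, growing clockwise seen from above: pointer at the first black mark at 0, green mark 0.55, red mark 1.10, end stop 1.50; starts at 0 to 0.2. The dial's marks run clockwise black, black, green, black, red, black, 0.275 rad apart. Friction about 0.05 N m, no spring: it stays where it is left.
- yellow_timer_case: yellow timer's box, 104 x 104 mm, 42 mm high, fixed to the bench, white round dial on top; origin at the centre of its underside, z up, x (roughly away from the robot) through the green mark. Stands left or right, turned up to 0.4 rad; the grey timer is on the other side.
- grey_timer_pointer (a point): pointer end of the knob of the grey timer, 23 mm from that knob's axis and 80 mm above the bench; the same timer in a grey box, its knob to be left as it stands. Its x axis points along its bar to the pointer end.

How it is judged (in metres and radians):
On the way:
1. the yellow timer's pointer has been turned past the red mark (value of joint yellow_timer above 1.1 rad), for 0.1 s.
At the end, for the whole second after the job is handed in: the yellow timer's pointer rests within 0.19 rad (11 degrees) of the green mark (value of joint yellow_timer between 0.36 and 0.74 rad and velocity of joint yellow_timer between -0.05 and 0.05 rad/s); the robot touches nothing.
It fails at once if the grey timer's knob is turned by more than about 10 degrees (4 mm at its pointer) (distance of grey_timer_pointer from where it was at the start of the episode above 0.004 m).
It also fails if it takes over 32 s, if anything falls off the work surface, if the arm or the gripper's body presses on something with over 40 N, if the wrist force passes 120 N, or if a joint passes its speed limit or range.

## Working session

There is one attempt and no reset: what is moved stays moved. The work goes in short steps, Python scripts to look and compute and a tool call to move; the robot and the scene stay as the last step left them, time stands still between calls to the robot, and variables do not carry over. Pictures are saved under pics/ and viewed, at most 10 in all, crops included, and the job is handed in when it is done.

Besides the shell and the picture viewer there is one more tool, called after ">>>" by a JSON object that holds its "name" and its "arguments". step_arm: Moves the arm, as the interface text tells. Its arguments: {"type":"object","properties":{"plan":{"type":"array"}},"required":["plan"]}

```bash
mkdir -p pics; python3 - <<'E'
from cell import env
import cv2,numpy as np
s=env.state();print(s['t'],s['eef_pos'],s['tcp_rot'],s['opening'])
a=env.read_camera("top");b=env.read_camera("scene")
cv2.imwrite("pics/top0.png",a);cv2.imwrite("pics/scene0.png",b)
for n in("top","scene","wrist"):
    c=env.get_calibration(n);print(n,{k:np.round(v,3).tolist() if k!='x' else v for k,v in c.items()})
E
```

```text
0.0 [ 218.84934562 -585.16518891  214.06754532] [-3.14049774e+00 -1.07239440e-04  3.57840935e-01] 1.0027806518235025
top {'K': [[511.15, 0.0, 278.747], [0.0, 511.15, 205.772], [0.0, 0.0, 1.0]], 'extrinsics': [[-0.021, -1.0, 0.005, -145.568], [0.997, -0.021, 0.071, -559.212], [-0.071, 0.006, 0.997, -1059.883], [0.0, 0.0, 0.0, 1.0]]}
scene {'K': [[401.544, 0.0, 277.964], [0.0, 401.544, 213.755], [0.0, 0.0, 1.0]], 'extrinsics': [[-0.885, -0.466, -0.012, 412.743], [0.338, -0.66, 0.671, -328.219], [-0.32, 0.59, 0.741, -652.38], [0.0, 0.0, 0.0, 1.0]]}
wrist {'K': [[324.316, 0.0, 279.935], [0.0, 324.316, 210.244], [0.0, 0.0, 1.0]], 'extrinsics': [[0.35, -0.937, -0.001, -624.304], [0.908, 0.339, -0.247, 28.473], [0.232, 0.086, 0.969, -391.2], [0.0, 0.0, 0.0, 1.0]]}
```

View pics/top0.png

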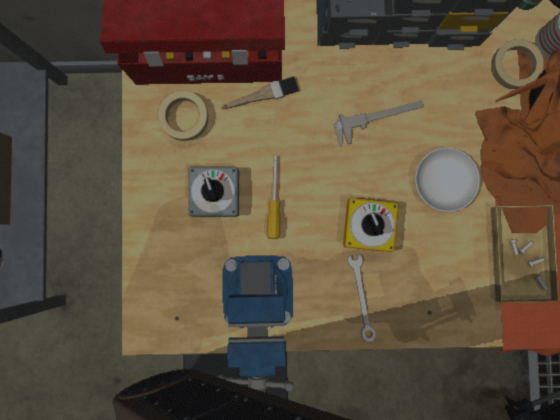

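The top view shows the yellow timer at about (372,224) with green and red marks at its upper edge. The grey timer is at (213,192).

```bash
cat > h.py <<'E'
import cv2,numpy as np
from cell import env
def ray(c,px,z):
    K=c['K'];E=c['extrinsics'];R=E[:3,:3];o=-R.T@E[:3,3]
    d=np.linalg.inv(K)@[px[0],px[1],1.];d=R.T@[d[0],-d[1],-d[2]]
    return o+d*(z-o[2])/d[2]
def proj(c,p):
    q=c['extrinsics']@np.r_[p,1];q=c['K']@[q[0],-q[1],-q[2]];return q[:2]/q[2]
def cen(m):
    n,l,s,ce=cv2.connectedComponentsWithStats(m.astype(np.uint8));i=1+np.argmax(s[1:,4]);return ce[i],s[i],l==i
E
python3 - <<'E'
from h import *
a=cv2.imread("pics/top0.png");c=env.get_calibration("top")
h=cv2.cvtColor(a,cv2.COLOR_BGR2HSV);H,S,V=[h[...,i].astype(int) for i in range(3)]
w=np.zeros(H.shape,bool);w[185:262,335:410]=1
y=w&(H>20)&(H<32)&(S>190)&(V>120)
_,st,m=cen(y);cnt=cv2.findContours(m.astype(np.uint8),0,2)[0][0]
r=cv2.minAreaRect(cnt);print(r)
box=cv2.boxPoints(r);P=np.array([ray(c,b,42) for b in box]);print(P.round(1),np.linalg.norm(np.diff(P,axis=0),axis=1))
C=ray(c,r[0],42);print("case",C)
for n,k in(("green",w&(H>40)&(H<90)&(S>80)),("red",w&((H<8)|(H>172))&(S>120))):
    ce,st,_=cen(k);p=ray(c,ce,42);print(n,ce,st[4],p,np.linalg.norm(p[:2]-C[:2]),np.arctan2(*(p-C)[[1,0]]))
cv2.imwrite("pics/crop0.png",cv2.resize(a[180:268,325:420],None,fx=6,fy=6,interpolation=cv2.INTER_CUBIC))
E
```

```text
((371.29205322265625, 224.5792236328125), (49.055335998535156, 48.65732192993164), 5.710592269897461)
[[ 467.9 -290.7   42. ]
 [ 567.7 -303.8   42. ]
 [ 555.5 -404.8   42. ]
 [ 455.7 -391.    42. ]] [100.70561524 101.68822322 100.69102025]
case [ 511.52897746 -347.56550238   42.        ]
green [374.  207.5] 18 [ 546.77503248 -354.38491187   42.        ] 35.89970390467281 -0.1911186165934978
red [382.33333333 211.13333333] 15 [ 538.87676109 -371.39412058   42.        ] 36.272638653200225 -0.7167408529485174
```

View pics/crop0.png

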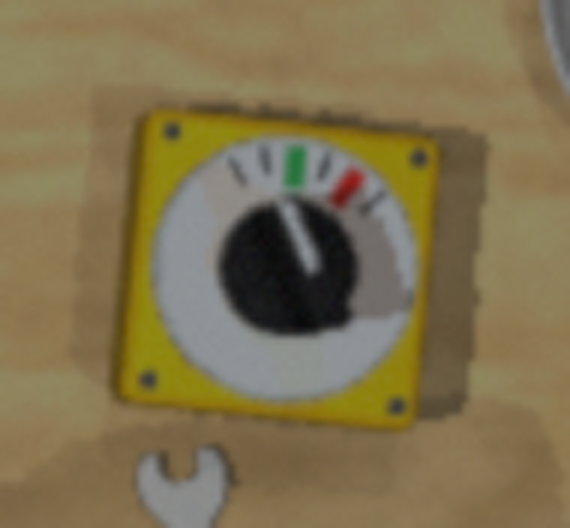

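View pics/scene0.png

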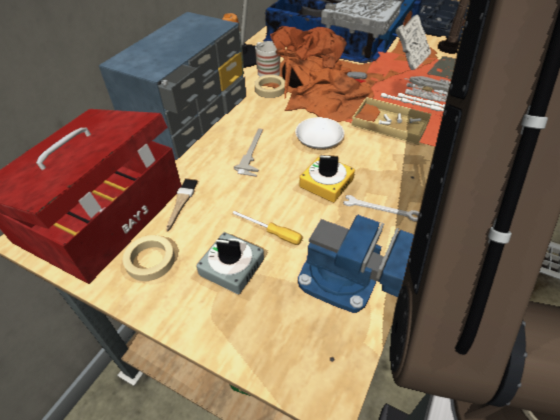

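The crop shows the pointer's white line from (288,203) to (315,270), near the first or second black mark, and the case yaw is about -0.14. The scene view confirms that the yellow timer stands clear. The bar's yaw of about 0.38 is close to the tool's own, so I'll go above it.

>>> {"name": "step_arm", "arguments": {"plan": [[[357,-120,30,0,1],[357,-120,30,0,1],[357,-120,30,0,1],[357,-120,30,0,1],[357,-120,30,0,1],[357,-120,30,0,1],[357,-120,30,0,1],[357,-120,30,0,1]]]}}

```text
t: 0.77
eef_pos: [478.1, -374.3, 187.8]
tcp_rot: [-3.141, 0.0, 0.358]
ft_force: [0.8, -1.3, -0.2]
opening: 0.998
grip_force: 0.0
```

>>> {"name": "step_arm", "arguments": {"plan": [[[41,-14,3,0,1],[41,-14,3,0,1],[41,-14,3,0,1],[41,-14,3,0,1]]]}}

```text
t: 1.1
eef_pos: [510.1, -348.4, 184.9]
tcp_rot: [-3.141, 0.001, 0.359]
ft_force: [-0.2, 0.2, -0.8]
opening: 0.995
grip_force: 0.0
```

```bash
python3 - <<'E'
from h import *
s=env.state();c=env.get_calibration("wrist");a=env.read_camera("wrist");print(s['t'],s['eef_pos'],s['tcp_rot'],s['joints'])
np.savez("w1.npz",**{k:c[k] for k in c});cv2.imwrite("pics/w1.png",a)
print(proj(c,[511.5,-347.6,90]))
t=env.get_calibration("top");E=c['extrinsics'];print(-E[:3,:3].T@E[:3,3])
E
```

```text
1.1 [ 510.10904482 -348.44759138  184.87430115] [-3.14120448e+00  5.31652819e-04  3.58602324e-01] [-7.06039500e-01  5.10656576e-01  1.61114600e+00 -3.24764342e-04
  1.02038735e+00  5.06324553e-01]
[279.9814911  209.32253353]
[ 574.60592326 -323.98087291  356.32525703]
```

View pics/w1.png

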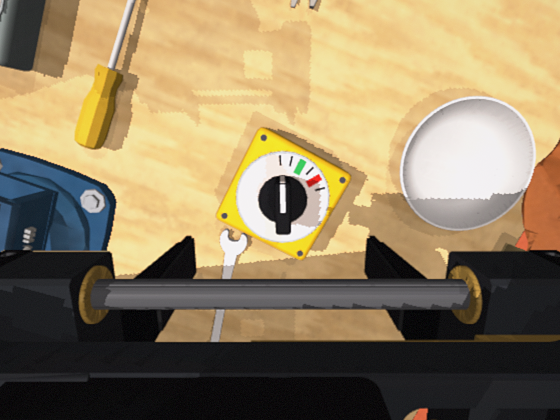

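The wrist view shows the yellow timer with its bar upright in the image from (283,178) to (283,235). Green is at (300,166) and red at (314,181). The bar's centre is close to the predicted (280,209).

```bash
python3 - <<'E'
from h import *
a=cv2.imread("pics/w1.png");c=dict(np.load("w1.npz"))
h=cv2.cvtColor(a,cv2.COLOR_BGR2HSV);H,S,V=[h[...,i].astype(int) for i in range(3)]
w=np.zeros(H.shape,bool);w[120:265,210:357]=1
m=w&(H>20)&(H<32)&(S>190)&(V>100);_,st,m=cen(m)
r=cv2.minAreaRect(cv2.findContours(m.astype(np.uint8),0,2)[0][0]);P=np.array([ray(c,b,42) for b in cv2.boxPoints(r)])
C=P.mean(0);e=np.diff(P,axis=0);print("case",C,np.linalg.norm(e,axis=1),np.arctan2(e[:,1],e[:,0]))
for n,k in(("green",w&(H>40)&(H<90)&(S>80)),("red",w&((H<8)|(H>172))&(S>120)&(V>100))):
    ce,st,_=cen(k);p=ray(c,ce,42);print(n,ce,st[4],p[:2],np.linalg.norm(p[:2]-C[:2]),np.arctan2(*(p-C)[[1,0]]))
k=np.zeros(H.shape,bool);k[172:232,262:305]=1
ln=k&(V>150)&(S<60);n,l,s,ce=cv2.connectedComponentsWithStats(ln.astype(np.uint8));print(s[1:],ce[1:])
d=k.copy();d[150:240,250:315]=1;d&=(V<90);ce,st,mm=cen(d);print("black",ce,st,ray(c,ce,53))
for v in range(172,240,6):print(v,''.join('#' if V[v,u]<35 else '+' if V[v,u]<90 else '.' for u in range(250,316)))
E
```

```text
case [ 513.98113607 -350.84938477   42.        ] [100.91398443 100.34787462 104.80383898] [-0.13094267 -1.66597989  3.08295849]
green [299.52 166.46] 100 [ 546.79158156 -354.56310826] 33.01994965655548 -0.11270755269052617
red [313.31683168 180.26732673] 101 [ 538.97949392 -372.09965725] 32.80993715254369 -0.7045328069008209
[[262 172  43  16 275]
 [280 181   5   2   8]
 [280 184   6  29 167]
 [291 211  14  21 193]
 [262 213  14  19 184]] [[282.80363636 175.93090909]
 [282.         181.625     ]
 [282.43113772 198.38323353]
 [298.49222798 224.17098446]
 [267.64130435 224.61956522]]
black [282.53132118 202.19419134] [ 259  176   48   58 1756] [ 510.19670541 -350.69931765   53.        ]
172 ..........................................................+.......
178 ......................#######+....+########+......................
184 ..............+##+##+########+.....+###############+..............
190 ..........+#+++++##########+#.......+##################...........
196 .........+##+++++++########+#+......+###################+.........
202 .........+#+#++#+############+......+###################+.........
208 ..........+##++++############+......+##################...........
214 ..............+#############+######################+..............
220 ......................++####++#+++++++#####+......................
226 ..........................+##+++++++++##+.........................
232 ..........................+#############..........................
238 ..................................................................
```

The case centre is at about (512,-350), with yaw -0.13. The bar is aligned with the tool and 2 mm off in tool x and y, and the joint reads about 0.06. I'll go down and grip.

>>> {"name": "step_arm", "arguments": {"plan": [[[1.6,2,30,0,1],[1.6,2,60,0,1],[1.6,2,85,0,1],[1.6,2,105,0,1],[1.6,2,123,0,1],[1.6,2,123,0,1],[1.6,2,123,0,1],[1.6,2,123,0,0]]]}}

```text
t: 1.82
eef_pos: [512.4, -350.9, 63.3]
tcp_rot: [3.14, -0.001, 0.357]
ft_force: [-0.7, 0.1, 0.1]
opening: 0.969
grip_force: 0.0
```

>>> {"name": "step_arm", "arguments": {"plan": [[[0,0,0,0,-1],[0,0,0,0,-1],[0,0,0,0,-1],[0,0,0,0,-1],[0,0,0,0,-1],[0,0,0,0,-1],[0,0,0,0,-1],[0,0,0,0,-1]]]}}

```text
t: 2.48
eef_pos: [512.6, -349.8, 62.2]
tcp_rot: [3.142, 0.0, 0.358]
ft_force: [-0.2, 0.0, 0.7]
opening: 0.428
grip_force: 0.0
```

>>> {"name": "step_arm", "arguments": {"plan": [[[0,0,0,0,-1],[0,0,0,0,-1],[0,0,0,0,-1],[0,0,0,0,-1],[0,0,0,0,-1],[0,0,0,0,-1],[0,0,0,0,-1],[0,0,0,0,-1]]]}}

```text
t: 3.15
eef_pos: [512.6, -349.9, 62.2]
tcp_rot: [3.141, -0.0, 0.358]
ft_force: [0.3, -1.1, -1.2]
opening: 0.148
grip_force: 29.9
```

The grip closed on 14 mm, which matches the bar. Next I'll turn it clockwise, with about 70° in total.

>>> {"name": "step_arm", "arguments": {"plan": [[[0,0,0,5,-1],[0,0,0,10,-1],[0,0,0,15,-1],[0,0,0,20,-1],[0,0,0,25,-1],[0,0,0,30,-1],[0,0,0,35,-1],[0,0,0,35,-1]]]}}

```text
t: 3.82
eef_pos: [512.6, -349.7, 62.2]
tcp_rot: [-3.142, 0.0, -0.257]
ft_force: [0.3, -0.1, -0.3]
opening: 0.143
grip_force: 29.9
```

>>> {"name": "step_arm", "arguments": {"plan": [[[0,0,0,5,-1],[0,0,0,10,-1],[0,0,0,15,-1],[0,0,0,20,-1],[0,0,0,25,-1],[0,0,0,30,-1],[0,0,0,35,-1],[0,0,0,35,-1]]]}}

```text
t: 4.48
eef_pos: [512.6, -349.6, 62.2]
tcp_rot: [-3.141, 0.0, -0.865]
ft_force: [0.8, 0.9, -0.4]
opening: 0.144
grip_force: 29.9
```

>>> {"name": "step_arm", "arguments": {"plan": [[[0,0,0,0,-1],[0,0,0,0,-1],[0,0,0,0,-1]]]}}

```text
t: 4.73
eef_pos: [512.6, -349.6, 62.2]
tcp_rot: [-3.141, 0.0, -0.861]
ft_force: [2.1, 2.1, -0.4]
opening: 0.145
grip_force: 29.9
```

```bash
python3 - <<'E'
from h import *
a=env.read_camera("wrist");b=env.read_camera("top");s=env.state();print(s['t'],s['eef_pos'],s['tcp_rot'],s['moment'],s['joints'])
b=cv2.resize(b[185:262,330:415],None,fx=5,fy=5,interpolation=cv2.INTER_CUBIC)
a=cv2.resize(a,(560,420));o=np.zeros((420+0,560+0,3),np.uint8)
cv2.imwrite("pics/w2.png",a);cv2.imwrite("pics/t2.png",b)
E
```

```text
4.8333 [ 512.60831077 -349.63913193   62.14388299] [-3.14148696e+00  9.06257505e-05 -8.62203428e-01] [ 0.60840289 -0.3890607   0.11690032] [-7.05054962e-01  6.63876901e-01  1.70691100e+00  1.70174950e-04
  7.70877724e-01  1.72782273e+00]
```

View pics/w2.png

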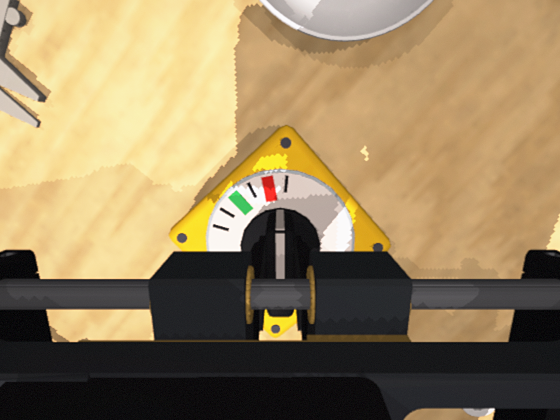

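The knob turned with the gripper. Its pointer (280,215) sits between the red mark (268,188) and the last black mark (286,184), so the joint is about 1.28, past red and held there. I'll turn it back 42° to bring it to green.

>>> {"name": "step_arm", "arguments": {"plan": [[[0,0,0,-6,-1],[0,0,0,-12,-1],[0,0,0,-18,-1],[0,0,0,-24,-1],[0,0,0,-30,-1],[0,0,0,-36,-1],[0,0,0,-42,-1],[0,0,0,-42,-1]]]}}

```text
t: 5.5
eef_pos: [512.5, -349.8, 62.2]
tcp_rot: [3.142, 0.0, -0.125]
ft_force: [1.7, 1.9, -0.1]
opening: 0.149
grip_force: 29.9
```

```bash
python3 - <<'E'
from h import *
a=env.read_camera("wrist");s=env.state();print(s['t'],s['eef_pos'],s['tcp_rot'])
cv2.imwrite("pics/w3.png",a[120:270])
E
```

```text
5.55 [ 512.52370995 -349.77142362   62.14979293] [ 3.14155250e+00  4.70359172e-05 -1.31672776e-01]
```

View pics/w3.png

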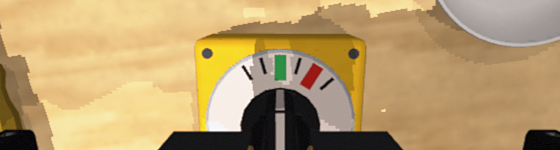

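The pointer line (280,100) is directly under the green mark (280,68). I'll open the gripper and lift straight up.

>>> {"name": "step_arm", "arguments": {"plan": [[[0,0,0,0,0],[0,0,0,0,0],[0,0,0,0,0],[0,0,0,0,0],[0,0,0,0,0],[0,0,0,0,0],[0,0,0,0,0],[0,0,0,0,0]]]}}

```text
t: 6.22
eef_pos: [512.5, -349.8, 62.2]
tcp_rot: [3.142, -0.0, -0.131]
ft_force: [0.0, -0.1, -0.3]
opening: 0.501
grip_force: 0.0
```

>>> {"name": "step_arm", "arguments": {"plan": [[[0,0,-10,0,0],[0,0,-30,0,0],[0,0,-60,0,0],[0,0,-90,0,0],[0,0,-120,0,0],[0,0,-120,0,0],[0,0,-120,0,0],[0,0,-120,0,0]]]}}

```text
t: 6.88
eef_pos: [512.3, -349.6, 182.1]
tcp_rot: [-3.142, 0.0, -0.131]
ft_force: [-0.4, 0.1, 0.4]
opening: 0.502
grip_force: 0.0
```

```bash
python3 - <<'E'
from h import *
a=env.read_camera("wrist");s=env.state();print(s['t'],s['eef_pos'],s['tcp_rot'],s['opening'],s['ft_force'])
cv2.imwrite("pics/w4.png",a)
E
```

```text
6.9333 [ 512.14184397 -349.47435721  181.49668058] [-3.14095135e+00  1.12995474e-03 -1.30958922e-01] 0.5007514962219116 [ 1.5080102  -0.23745747 -0.4487818 ]
```

View pics/w4.png

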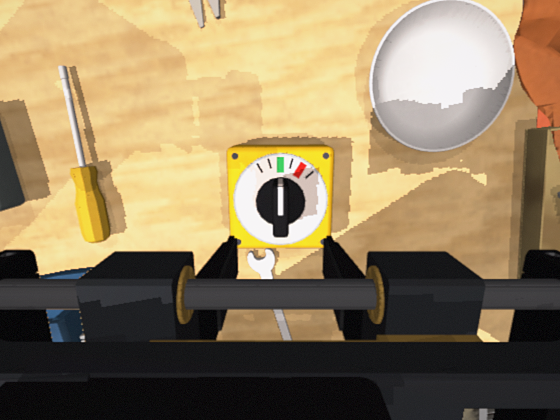

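The pointer (280,185) points straight at the green mark (280,164). The gripper is clear of the knob, so I'm handing the job in.

```bash
python3 -c "
from cell import env
print(env.job_done())"
```

```text
the job is handed in; nothing more can be done
None
```

The yellow timer was wound past the red mark (to about 1.28 rad) and left with its pointer at the green mark, the grey timer's knob was not touched, and the job is handed in at about 7 s (no verdict was returned).

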